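# Take the depth of a flow-cell channel with a sprung depth gauge

## Task

The sealing face of the aluminium flow-cell block has been skimmed; measure how deep its channel still is with the depth gauge from the stand: set the gauge's foot squarely across the channel about halfway along, with the probe in the channel, press gently until the foot sits flat on the block and keep it there for about a second (do not bear down hard on the sealing face, nor press the probe in on anything else, which would spoil the reading). Then gently stand the gauge back in its stand, foot flat and probe in the well, so that its hold pointer still shows this depth, and leave the small bottle, the timer and the tweezers where they are.

Things in the scene. Friction and masses are not known exactly. Their poses are not given: they have to be found in the camera images.
- gauge: hand depth gauge, loose, 0.2 kg: steel foot, from its middle a black square barrel 24 x 24 mm rises to 52 mm (steel cap to 57 mm) above the foot's underside. Origin at the centre of the foot's underside, z up the barrel; white scale on the barrel's -x face. Grip the barrel by two opposite flats, above the foot, firmly (30 N or more) so that it does not slip when pressed
- gauge_foot: the gauge's steel foot, 26 (x) x 64 (y) x 10 mm, part of the gauge, with the same origin and axes
- probe_tip (a point): nose of the gauge's probe, a round-nosed steel rod 4 mm across that stands 20 mm out of the middle of the foot's underside, straight down, and can be pushed in until flush. Its spring pushes out with 1.5 N when it is right out and 0.3 N more for each mm pushed in (6 N at 15 mm): more than the gauge's weight, so the foot does not go flat by itself
- pointer (a point): hold pointer on the gauge's scale. It starts 21 to 24 mm above the foot's underside. The probe carries it up (to 21 mm plus what the probe is pushed in) and friction holds it at the highest point reached when the probe springs out; it cannot be set back. A probe pressed 6.5 mm or further in on anything but the channel's floor (block's top, stand, bench) spoils the reading
- flow_block: aluminium flow-cell block, 130 (x) x 76 (y) mm, on a dark steel plate 170 x 100 x 9 mm fixed to the bench, a brass hose barb at each end (x). Origin under the centre of the plate. The block's level top, the sealing face, has been skimmed by an unknown amount: it lies 28 to 36 mm above the origin
- channel_floor: floor of the only channel, level, 70 (x) x 7 (y) mm; origin in the middle of its upper face, 23 mm above flow_block's origin. The straight channel, 7 mm wide and 100 mm long, runs along x through the middle of the top, its upper edges bevelled by 0.8 mm; it is 5 to 13 mm deep here, which is to be measured. The last 15 mm at either end are deeper ports, not to be measured
- gauge_stand: grey plastic stand 60 (x) x 90 (y) x 36 mm high on a rubber foot 72 x 102 x 4 mm, fixed; origin under its centre. A round well 13 mm across and 26 mm deep in the middle of its top takes the probe; the gauge's foot rests on the top
- stand_well (a point): centre of the well's mouth, in the stand's top face, 36 mm above its origin
- bottle: bystander: small brown bottle with white cap, 34 x 35 x 60 mm, origin under its centre
- bench_timer: bystander: flat white bench timer, 68 x 62 x 19 mm, origin under its centre
- tweezers: bystander: steel tweezers lying flat, 14 x 124 x 9 mm, origin under their centre
There are look-alikes about, which are no part of the job. What is shaped like the gauge but pink is not meant.

How it is judged (in metres and radians):
On the way:
1. the gauge is pressed on the block, square across the middle of the channel: probe on the channel's floor, foot flat and bearing on the top (x of gauge in the frame of channel_floor between -0.015 and 0.015 m and y of gauge in the frame of channel_floor between -0.003 and 0.003 m and z of probe_tip in the frame of channel_floor between -0.003 and 0.001 m and angle between gauge's own z axis and vertical below 0.035 rad and angle between the y axis of gauge and the y axis of flow_block, either way round below 0.26 rad and contact force between gauge_foot and flow_block above 3 N), for 0.6 s.
At the end, for the whole second after the job is handed in: the gauge stands released and at rest in its stand, foot flat on the stand's top (within 2 mm, upright within 2 degrees), the probe sprung out in the well, and the hold pointer still up where the channel's depth left it (horizontal distance between gauge and stand_well below 0.008 m and z of gauge in the frame of stand_well between -0.002 and 0.002 m and angle between gauge's own z axis and vertical below 0.035 rad and z of probe_tip in the frame of gauge below -0.0185 m and z of pointer in the frame of gauge above 0.027 m and linear speed of gauge below 0.02 m/s); the robot touches nothing.
It fails at once if the reading is spoilt: the probe is pressed in by 6.5 mm or more on anything but the channel's floor (z of probe_tip in the frame of gauge above -0.0135 m and (z of probe_tip in the frame of channel_floor above 0.002 m or horizontal distance between probe_tip and channel_floor above 0.06 m)).
It fails at once if the gauge's foot bears on the block's sealing face with more than 22 N (contact force between gauge_foot and flow_block above 22 N).
It fails at once if the gripper itself bears on the block (contact force between the fingers and flow_block above 5 N).
It fails at once if the gauge is driven or dropped onto its stand with more than 30 N (contact force between gauge and gauge_stand above 30 N).
It fails at once if a bystander is moved by more than 20 mm (distance of any of bottle, bench_timer, tweezers from where it was at the start of the episode above 0.02 m).
It also fails if it takes over 61 s, if anything falls off the work surface, if the arm or the gripper's body presses on something with over 40 N, if the wrist force passes 120 N, or if a joint passes its speed limit or range.

## Robot

A 6-joint arm with a two-finger parallel gripper is mounted at the origin on a cart in front of the work surface, level with it; the furniture and walls round the work are solid. World frame = base frame: x ahead of the robot, y to its left, z up, the work surface at z = 0. Lengths are in mm, angles in degrees, forces in N, time in s.
With the tool pointing down it reaches from about 300 to 850 mm from the base axis. Payload 4.2 kg.
Tool frame: the origin (TCP) lies between the finger pads; the fingertips stand 8 mm ahead of it and the grasp point (between the pads) lies 11 mm behind it; x points along the fingers, y is the direction in which the jaws open and shut, and the axes are right-handed (so a half turn about x gives the same grasp; the last joint's range is limited). The gripper opens to 91 mm and grips with 3 to 60 N. Pads are 32 mm wide; open, the fingers measure 118 mm over their backs; the gripper's body (76 mm by 178 mm) begins 60 mm behind the grasp point.
Start: joints at [71.276, 18.312, 89.639, -0, 72.044, -1.146], TCP at [173.658, 548.165, 221.976] pointing down, gripper open.
Joint ranges: [-177.97, 177.97], [-48.28, 115.42], [12.27, 149.76], [-77.06, 257.06], [2.81, 150.46], [-146.56, 146.56]. Speed limits (degrees/s): [147.25, 147.25, 180, 180, 180, 180].

## Interface

Orientations are given as [roll, pitch, yaw] about the fixed x, y, z axes, in that order (R = Rz(yaw) Ry(pitch) Rx(roll)).
In Python, from workcell import env gives the robot as it stands.
- The arm moves only by the tool arm_command, never from a script. Its arguments are lists of equal length, an entry for each row: "slide": the shift along the tool's x, y, z in cm, a list of three; "turn": the turn, a rotation vector about the tool's x, y, z in rad, a list of three; "grip": the closure in counts, from 0 (fully open) to 255 (shut). A call has 1 to 20 rows; each row is the pose to reach, as a shift and turn from the pose commanded when the call began, along the tool's axes at that moment; what a row does not reach only later rows make up. A row lasts 1/12 s, in which the tool goes at most 41.7 mm and 7.16 degrees, less where a joint would pass 70% of its speed; a pose out of reach is approached as far as the arm can. A call with a gripper value outside its range is refused whole. The fingers move at their own pace and stop on an object; "newtons" is the grip in N (left out, the last holds). Time passes only in rows, so rows that repeat a pose let the fingers close. It gives the time, the measured TCP pose, the force and the opening at its end, in the units of the state.
- env.state(): the state, without advancing time (a new reading comes with each control period).
- env.grab_frame(name): name is "side" or "top"; returns (picture, depth): 420x560x3 uint8, red, green, blue; 420x560 float32, mm along the optical axis (not along the pixel's ray), 0 where there is no reading.
- env.calibration(name): a dict with "K" (3x3 intrinsics, pixels), "camera_from_world" (4x4, takes a point from world to camera coordinates). Camera axes: x right, y up, looking along -z (the intrinsics and any distortion apply to the point x, -y, -z); pixel columns grow to the right and rows downward; lengths in mm; the calibration is good to about 2 mm. A picture is of the moment at which its call begins. calibration takes no time and is no camera call.
- env.job_done(): hands the job in, once; it reports no verdict.
Trained networks look in the newest picture that a camera, given by its name, has taken for a name from the list of things; names that differ only in an ending like _2 or _b are one class to them, and where a whole thing is asked for, a point or a joint stands for the part that bears it (a point fixed in the world has none). Each returns a list of dicts, best first, with "p" (0 to 1); they miss things now and then, are a little off and sometimes report something else, mostly with a low value. They report only what shows in the picture. A call takes as long as a camera call. They do not tell look-alikes from the thing itself.
- env.search_frame(camera, label): "point" ([x, y, z] in mm, in world coordinates, good to about 4 mm: the middle of the surface that is visible of it).
The state is a dict: "time_s": time; "qpos": joint angles; "qvel": joint speeds; "effort": joint torques, N m; "ee_pos": TCP position; "ee_rot": TCP orientation; "force": force on the tool from outside, world axes, zero at the start; "torque": the same for the moment, N m; "gripper_width": finger opening in mm.
Only numpy, scipy, OpenCV 4.12 (cv2) and the standard library are available. Lean on these libraries where they do the work, as an engineer would, in place of code of your own. Each camera call takes 0.05 s, during which the arm holds its last target.

## Working session

There is one attempt and no reset: what is moved stays moved. The work goes in short steps, Python scripts to look and compute and a tool call to move; the robot and the scene stay as the last step left them, time stands still between calls to the robot, and variables do not carry over. Pictures are saved under pics/ and viewed, and the job is handed in when it is done.

Besides the shell and the picture viewer there is one more tool, called as name(argument=value, ...) on one line, values as JSON. arm_command: Moves the arm, as the interface text tells. Its arguments: {"type":"object","properties":{"slide":{"type":"array","items":{"type":"array","items":{"type":"number"}}},"turn":{"type":"array","items":{"type":"array","items":{"type":"number"}}},"grip":{"type":"array","items":{"type":"number"}},"newtons":{"type":"number"}},"required":["slide","turn","grip"]}

```bash
mkdir -p pics; ls; python3 - <<'E'
from workcell import env
import cv2,numpy as np
print(env.state())
for n in("side","top"):
    p,d=env.grab_frame(n); cv2.imwrite(f"pics/{n}0.png",p[:,:,::-1]); np.save(f"{n}0.npy",d)
    c=env.calibration(n); print(n,{k:np.round(v,4).tolist() for k,v in c.items()} if isinstance(c,dict) else c)
    for l in ["gauge","flow_block","channel_floor","gauge_stand","bottle","bench_timer","tweezers"]:
        print(l,[(np.round(r['point']).tolist(),round(r['p'],2)) for r in env.search_frame(n,l)])
E
```

```text
pics
{'time_s': 0.0, 'qpos': array([ 7.12757870e+01,  1.83495480e+01,  8.97055242e+01, -9.09323115e-04,
        7.20450493e+01, -1.14449577e+00]), 'qvel': array([ 0.05744329, -0.03269813, -0.13551254, -0.00722098, -0.02144427,
        0.03799044]), 'effort': array([ 1.16214629e-03, -4.12462056e+01, -2.31983739e+01,  7.27124722e-02,
        4.60103306e-02, -1.41162245e-04]), 'ee_pos': array([173.50020635, 547.68053819, 221.14724025]), 'ee_rot': array([ -90.6497599 ,   89.89987477, -108.22919606]), 'force': array([-0.32229224,  0.32677967, -0.12080086]), 'torque': array([-0.01464796,  0.01062502,  0.02898922]), 'gripper_width': 91.10758559717549}
side {'K': [[419.9901, 0.0, 279.4542], [0.0, 419.9901, 218.9885], [0.0, 0.0, 1.0]], 'camera_from_world': [[-0.9859, -0.1675, 0.0004, 626.1887], [0.0892, -0.523, 0.8476, -98.4277], [-0.1418, 0.8357, 0.5306, -1073.753], [0.0, 0.0, 0.0, 1.0]]}
gauge [([512.0, 218.0, 60.0], 0.91), ([620.0, 302.0, 40.0], 0.84), ([606.0, 35.0, 37.0], 0.61)]
flow_block [([508.0, -78.0, 26.0], 0.94)]
channel_floor []
gauge_stand [([511.0, 255.0, 32.0], 0.96)]
bottle [([642.0, 152.0, 33.0], 0.7)]
bench_timer [([596.0, -280.0, 21.0], 0.48), ([511.0, 252.0, 32.0], 0.28)]
tweezers [([455.0, -287.0, 9.0], 0.49)]
top {'K': [[418.8794, 0.0, 273.4867], [0.0, 418.8794, 200.6248], [0.0, 0.0, 1.0]], 'camera_from_world': [[0.0014, -0.9997, -0.0229, 25.0355], [0.982, -0.003, 0.1888, -625.5951], [-0.1888, -0.0227, 0.9817, -1116.3427], [0.0, 0.0, 0.0, 1.0]]}
gauge [([512.0, 205.0, 45.0], 0.57), ([615.0, 286.0, 32.0], 0.57), ([602.0, 18.0, 33.0], 0.52), ([780.0, 333.0, 60.0], 0.47)]
flow_block [([504.0, -109.0, 36.0], 0.66)]
channel_floor [([506.0, -107.0, 28.0], 0.62)]
gauge_stand [([507.0, 201.0, 34.0], 0.78)]
bottle [([640.0, 138.0, 49.0], 0.68)]
bench_timer [([594.0, -297.0, 16.0], 0.95)]
tweezers [([646.0, 137.0, 49.0], 0.22)]
```

View pics/side0.png

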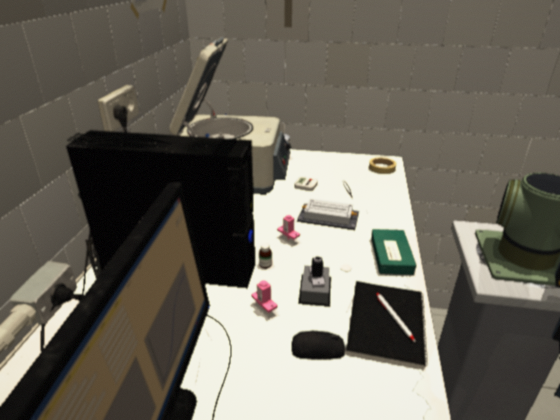

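View pics/top0.png

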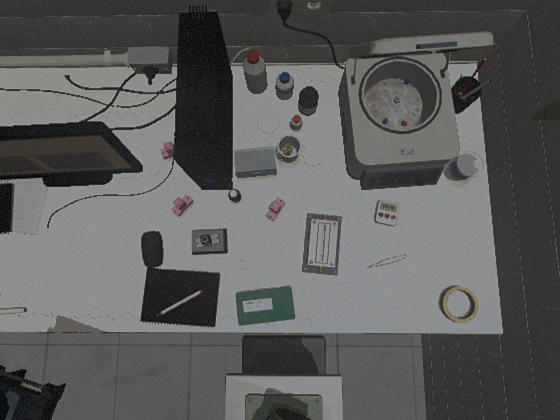

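```bash
python3 - <<'E'
import cv2,numpy as np
t=cv2.imread('pics/top0.png');s=cv2.imread('pics/side0.png')
g=lambda im:np.clip(im.astype(float)*1.6,0,255).astype(np.uint8)
a=cv2.resize(g(t[215:265,180:240]),None,fx=6,fy=6,interpolation=cv2.INTER_CUBIC)
b=cv2.resize(g(t[205:280,290:350]),None,fx=6,fy=6,interpolation=cv2.INTER_CUBIC)
c=cv2.resize(g(s[250:310,290:345]),None,fx=6,fy=6,interpolation=cv2.INTER_CUBIC)
d=cv2.resize(g(s[190:235,290:365]),None,fx=6,fy=6,interpolation=cv2.INTER_CUBIC)
H=max(a.shape[0],b.shape[0]);W=a.shape[1]+b.shape[1]
o=np.zeros((H,W,3),np.uint8);o[:a.shape[0],:a.shape[1]]=a;o[:b.shape[0],a.shape[1]:]=b;cv2.imwrite('pics/c1.png',o)
H=max(c.shape[0],d.shape[0]);W=c.shape[1]+d.shape[1]
o=np.zeros((H,W,3),np.uint8);o[:c.shape[0],:c.shape[1]]=c;o[:d.shape[0],c.shape[1]:]=d;cv2.imwrite('pics/c2.png',o)
E
```

```text
(no output)
```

View pics/c1.png

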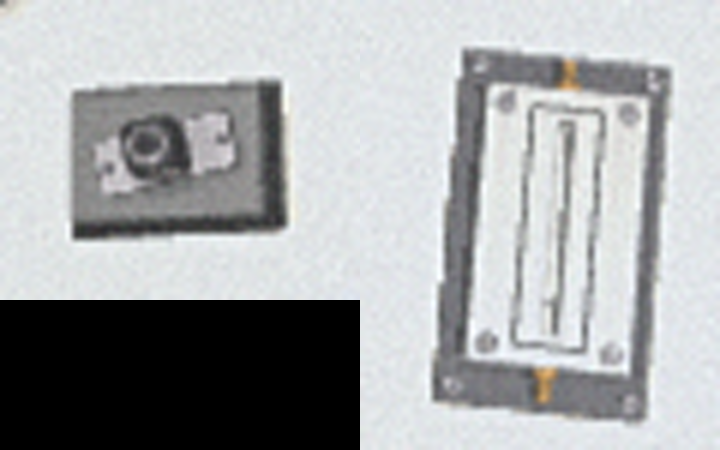

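View pics/c2.png

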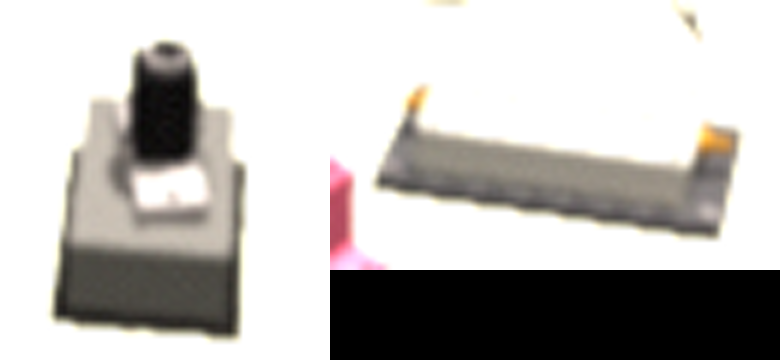

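```bash
cat > h.py <<'E'
import cv2,numpy as np
from workcell import env
def cal(n):
    c=env.calibration(n);return np.array(c['K']),np.array(c['camera_from_world'])
def proj(n,P):
    K,M=cal(n);P=np.atleast_2d(P).astype(float);c=P@M[:3,:3].T+M[:3,3]
    q=np.c_[c[:,0],-c[:,1],-c[:,2]]@K.T
    return q[:,:2]/q[:,2:]
def back(n,d):
    K,M=cal(n);v,u=np.mgrid[0:d.shape[0],0:d.shape[1]]
    r=np.stack([(u-K[0,2])/K[0,0]*d,-(v-K[1,2])/K[1,1]*d,-d],-1)
    return (r-M[:3,3])@M[:3,:3]
def pixz(n,uv,z):
    K,M=cal(n);uv=np.atleast_2d(uv).astype(float)
    r=np.c_[(uv[:,0]-K[0,2])/K[0,0],-(uv[:,1]-K[1,2])/K[1,1],-np.ones(len(uv))]@M[:3,:3]
    o=-M[:3,:3].T@M[:3,3]
    return o+r*((z-o[2])/r[:,2])[:,None]
def ortho(n,im,z,cx,cy,hx,hy,s=0.5,yaw=0):
    # rows: +x up; cols: +y left
    xs=np.arange(hx,-hx,-s);ys=np.arange(hy,-hy,-s)
    X,Y=np.meshgrid(xs,ys,indexing='ij');c,si=np.cos(yaw),np.sin(yaw)
    P=np.stack([cx+c*X-si*Y,cy+si*X+c*Y,np.full_like(X,z)],-1).reshape(-1,3)
    uv=proj(n,P).reshape(X.shape+(2,)).astype(np.float32)
    return cv2.remap(im,uv[...,0],uv[...,1],cv2.INTER_CUBIC),xs,ys
E
python3 - <<'E'
from h import *
d=np.load('top0.npy');P=back('top',d)
def reg(x0,x1,y0,y1):
    m=(P[...,0]>x0)&(P[...,0]<x1)&(P[...,1]>y0)&(P[...,1]<y1)&(d>0);return P[m]
q=reg(480,530,-135,-80);print('block top',np.percentile(q[:,2],[5,25,50,75,95]))
q=reg(400,440,20,150);print('bench',np.median(q[:,2]),len(q))
q=reg(350,450,-150,-60);print('bench near',np.median(q[:,2]),q[:,2].std())
q=reg(480,530,160,250);print('stand',np.histogram(q[:,2],bins=np.arange(0,110,4)))
im=cv2.imread('pics/top0.png')
o,_,_=ortho('top',im,33,505,-107,100,70,0.5);cv2.imwrite('pics/ob.png',cv2.resize(np.clip(o*1.5,0,255).astype(np.uint8),None,fx=1.5,fy=1.5))
o,_,_=ortho('top',im,36,505,203,60,80,0.5);cv2.imwrite('pics/os.png',cv2.resize(np.clip(o*1.7,0,255).astype(np.uint8),None,fx=2,fy=2))
E
```

```text
block top [22.91223287 32.32875763 34.16469887 35.49470019 37.44805309]
bench -1.0352453003487514 632
bench near 0.18641938859283796 8.011341262978496
stand (array([ 68,  40,   9,   8,   6,   4,   2,  15, 110, 115,  38,  66,  19,
         1,   6,   2,   2,   4,   4,   2,   8,  23,  34,  18,   0,   0,
         0]), array([  0,   4,   8,  12,  16,  20,  24,  28,  32,  36,  40,  44,  48,
        52,  56,  60,  64,  68,  72,  76,  80,  84,  88,  92,  96, 100,
       104, 108]))
```

View pics/ob.png

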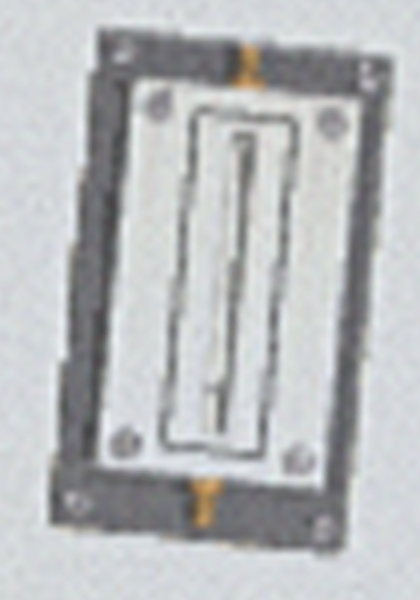

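View pics/os.png

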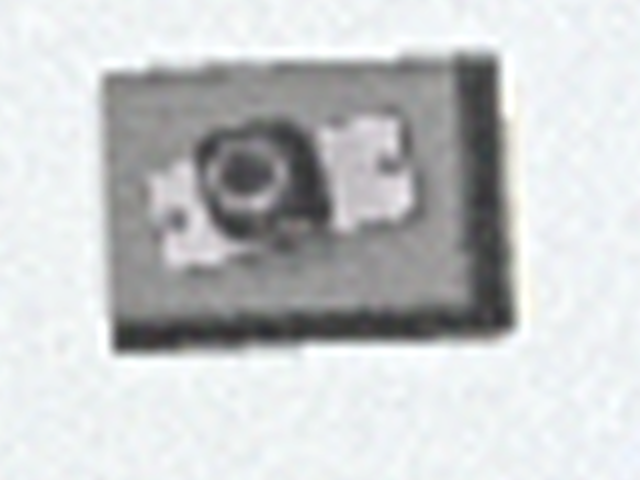

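```bash
python3 - <<'E'
from h import *
im=cv2.imread('pics/top0.png')
g=cv2.cvtColor(im,cv2.COLOR_BGR2GRAY)
K,M=cal('top');print('cam',-M[:3,:3].T@M[:3,3])
for yaw in (-4.6,-5.2,-5.8,-6.4):
    o,xs,ys=ortho('top',g,33,511,-113,40,60,0.5,np.radians(yaw))
    p=o[20:-20].astype(float).mean(0);print(yaw,'sharp',np.abs(np.diff(p)).max(), np.square(np.diff(p)).sum())
yaw=np.radians(-5.6)
o,xs,ys=ortho('top',g,33,511,-113,35,60,0.5,yaw)
p=o.astype(float).mean(0)
for a,b in zip(ys[::2],p[::2]):print(f"{a:.0f}:{b:.0f}",end=' ')
o,xs,ys=ortho('top',g,33,511,-113,100,12,0.5,yaw)
p=o[:, :].astype(float).mean(1);print()
for a,b in zip(xs[::2],p[::2]):print(f"{a:.0f}:{b:.0f}",end=' ')
E
```

```text
cam [ 403.52281179   -2.22908662 1214.65278355]
-4.6 sharp 13.183333333333323 5739.121041666667
-5.2 sharp 13.39166666666668 5835.670416666666
-5.8 sharp 13.424999999999997 5766.952152777778
-6.4 sharp 13.333333333333329 5545.947152777778
60:143 59:144 58:145 57:147 56:149 55:149 54:142 53:124 52:100 51:81 50:71 49:71 48:73 47:74 46:75 45:75 44:71 43:64 42:57 41:54 40:61 39:79 38:104 37:129 36:145 35:150 34:149 33:146 32:144 31:143 30:142 29:142 28:142 27:143 26:143 25:144 24:144 23:144 22:145 21:146 20:143 19:131 18:112 17:97 16:97 15:112 14:131 13:143 12:147 11:146 10:145 9:144 8:144 7:143 6:140 5:136 4:133 3:134 2:139 1:140 0:130 -1:110 -2:92 -3:89 -4:103 -5:124 -6:140 -7:146 -8:147 -9:146 -10:146 -11:147 -12:147 -13:144 -14:131 -15:112 -16:96 -17:96 -18:111 -19:131 -20:143 -21:147 -22:146 -23:144 -24:143 -25:142 -26:142 -27:142 -28:143 -29:143 -30:143 -31:142 -32:143 -33:144 -34:147 -35:149 -36:145 -37:132 -38:111 -39:90 -40:74 -41:66 -42:65 -43:67 -44:72 -45:80 -46:94 -47:111 -48:130 -49:143 -50:148 -51:148 -52:146 -53:144 -54:143 -55:143 -56:143 -57:143 -58:143 -59:143 
100:142
[... 739 characters left out ...]
 -10:134 -11:134 -12:135 -13:135 -14:135 -15:135 -16:135 -17:134 -18:135 -19:135 -20:134 -21:135 -22:135 -23:136 -24:136 -25:136 -26:136 -27:137 -28:137 -29:138 -30:138 -31:137 -32:136 -33:134 -34:130 -35:127 -36:126 -37:127 -38:129 -39:131 -40:131 -41:132 -42:133 -43:134 -44:134 -45:134 -46:133 -47:133 -48:133 -49:134 -50:137 -51:142 -52:146 -53:143 -54:130 -55:114 -56:103 -57:106 -58:120 -59:135 -60:144 -61:149 -62:150 -63:146 -64:135 -65:118 -66:101 -67:88 -68:81 -69:77 -70:75 -71:74 -72:75 -73:75 -74:76 -75:75 -76:75 -77:75 -78:76 -79:78 -80:78 -81:77 -82:74 -83:72 -84:71 -85:77 -86:92 -87:113 -88:133 -89:144 -90:146 -91:145 -92:144 -93:144 -94:144 -95:143 -96:143 -97:143 -98:143 -99:143
```

```bash
cat >> h.py <<'E'
from scipy.spatial.transform import Rotation as Ro
import json,os
def Rm(e): return Ro.from_euler('xyz',e,degrees=True).as_matrix()
def Rd(yaw): # tool x down, tool y at yaw deg (angle of tool y from world +x)
    a=np.radians(yaw);x=np.array([0,0,-1.]);y=np.array([np.cos(a),np.sin(a),0]);return np.c_[x,y,np.cross(x,y)]
def loadc():
    c=json.load(open('cmd.json'));return np.array(c['p']),np.array(c['R'])
def savec(p,R): json.dump(dict(p=np.asarray(p).tolist(),R=np.asarray(R).tolist()),open('cmd.json','w'))
def applyrow(slide,turn):
    p,R=loadc();p=p+R@(10*np.array(slide));R=R@Ro.from_rotvec(turn).as_matrix();savec(p,R);return p,R
def need(pt,yaw):
    p,R=loadc();s=R.T@(np.array(pt)-p)/10;t=Ro.from_matrix(R.T@Rd(yaw)).as_rotvec();return np.round(s,3),np.round(t,4)
def st():
    s=env.state();R=Rm(s['ee_rot']);print('t',round(s['time_s'],2),'p',np.round(s['ee_pos'],2),'tooly',round(np.degrees(np.arctan2(R[1,1],R[0,1])),2),'x',np.round(R[:,0],4),'F',np.round(s['force'],2),'w',round(s['gripper_width'],2),'q',np.round(s['qpos'],1))
E
python3 - <<'E'
from h import *
st();s=env.state();R=Rm(s['ee_rot']);y=np.degrees(np.arctan2(R[1,1],R[0,1]))
savec([173.658,548.165,221.976],Rd(y))
for yy in (103,-77): print(yy,need([515.7,211,180],yy),need([515.7,211,60],yy))
E
```

```text
t 0.8 p [173.63 548.18 221.99] tooly 72.42 x [ 0.e+00  1.e-04 -1.e+00] F [-0.58 -1.39  0.64] w 91.44 q [71.3 18.3 89.6  0.  72.  -1.1]
103 (array([  4.198, -21.814,  42.789]), array([-0.5337,  0.    ,  0.    ])) (array([ 16.198, -21.814,  42.789]), array([-0.5337,  0.    ,  0.    ]))
-77 (array([  4.198, -21.814,  42.789]), array([2.6079, 0.    , 0.    ])) (array([ 16.198, -21.814,  42.789]), array([2.6079, 0.    , 0.    ]))
```

```bash
python3 - <<'E'
from h import *
for n in('top','side'):
    d=np.load(n+'0.npy');P=back(n,d)
    m=(d>0)&(P[...,0]>150)&(P[...,0]<720)&(P[...,1]>-350)&(P[...,1]<600)&(P[...,2]>70)&(P[...,2]<700)
    q=P[m];print(n,len(q))
    H,xe,ye=np.histogram2d(q[:,0],q[:,1],bins=[np.arange(150,721,50),np.arange(-350,601,50)])
    print(ye.astype(int));
    for i in range(len(H)):print(int(xe[i]),H[i].astype(int))
E
```

```text
top 9506
[-350 -300 -250 -200 -150 -100  -50    0   50  100  150  200  250  300
  350  400  450  500  550  600]
150 [   0    0    0    0    0    0    0    0    0    0    0    0    0    0
    0    0 1050  670   86]
200 [  0   0   0   0   0   0   0   0   0   0   0   0   0   0   0   0   1 132
 239]
250 [0 0 0 0 0 0 0 0 0 0 0 0 0 0 0 0 0 0 0]
300 [0 0 0 0 0 0 0 0 0 0 0 0 0 0 0 0 0 0 0]
350 [0 0 0 0 0 0 0 0 0 0 0 0 0 0 0 0 0 0 0]
400 [0 0 0 0 0 0 0 0 0 0 0 0 0 0 0 0 0 0 0]
450 [0 0 0 0 0 0 0 0 0 0 0 0 0 0 0 0 0 0 0]
500 [ 0  0  0  0  0  0  0  0  0  0  7 82  0  0  0  0  0  0  0]
550 [0 0 0 0 0 0 0 7 0 0 0 0 0 0 0 0 0 0 0]
600 [ 0  0  0  0  0  0  0 52  0  0  0  0 47  2  0  0  0  0  0]
650 [347 430 430   0   0   0   0   0   0 202 799 682   0   0   0   2  35  68
 118]
side 14543
[-350 -300 -250 -200 -150 -100  -50    0   50  100  150  200  250  300
  350  400  450  500  550  600]
150 [  0   0   0   0   0   0   0   0   0   0   0   0   0   0   0   0 204   7
   0]
200 [ 0  0  0  0  0  0  0  0  0  0  0  0  0  0  0  0  0  0 65]
250 [0 0 0 0 0 0 0 0 0 0 0 0 0 0 0 0 0 0 0]
300 [0 0 0 0 0 0 0 0 0 0 0 0 0 0 0 0 0 0 0]
350 [0 0 0 0 0 0 0 0 0 0 0 0 0 0 0 0 0 0 0]
400 [0 0 0 0 0 0 0 0 0 0 0 0 0 0 0 0 0 0 0]
450 [0 0 0 0 0 0 0 0 0 0 0 0 0 0 0 0 0 0 0]
500 [  0   0   0   0   0   0   0   0   0   0   1 150   0   0   0   0   0   0
   0]
550 [0 0 0 0 0 0 0 6 0 0 0 0 0 0 0 0 0 0 0]
600 [ 0  0  0  0  0  0  0 44  0  0  0  0 68 19  0  0  0  0  0]
650 [  96  134  369    4    0    0    0    0    0   54  732 2175    0    0
    0   30  119  236  509]
```

arm_command(slide=[[4.2, -21.8, 42.8], [4.2, -21.8, 42.8], [4.2, -21.8, 42.8], [4.2, -21.8, 42.8], [4.2, -21.8, 42.8], [4.2, -21.8, 42.8], [4.2, -21.8, 42.8], [4.2, -21.8, 42.8], [4.2, -21.8, 42.8], [4.2, -21.8, 42.8], [4.2, -21.8, 42.8], [4.2, -21.8, 42.8], [4.2, -21.8, 42.8], [4.2, -21.8, 42.8], [4.2, -21.8, 42.8], [4.2, -21.8, 42.8]], turn=[[-0.534, 0, 0], [-0.534, 0, 0], [-0.534, 0, 0], [-0.534, 0, 0], [-0.534, 0, 0], [-0.534, 0, 0], [-0.534, 0, 0], [-0.534, 0, 0], [-0.534, 0, 0], [-0.534, 0, 0], [-0.534, 0, 0], [-0.534, 0, 0], [-0.534, 0, 0], [-0.534, 0, 0], [-0.534, 0, 0], [-0.534, 0, 0]], grip=[0, 0, 0, 0, 0, 0, 0, 0, 0, 0, 0, 0, 0, 0, 0, 0], newtons=40)

```text
time_s: 2.13
ee_pos: [515.0, 212.0, 180.1]
ee_rot: [108.2, 90.0, 121.3]
force: [-1.0, 0.7, 0.3]
gripper_width: 91.1
```

```bash
python3 - <<'E'
from h import *
print(applyrow([4.2,-21.8,42.8],[-.534,0,0])[0]);st()
for n in("side","top"):
    p,d=env.grab_frame(n); cv2.imwrite(f"pics/{n}1.png",p[:,:,::-1])
st()
print(need([515.7,211,59],103))
s=cv2.imread('pics/side1.png');t=cv2.imread('pics/top1.png')
cv2.imwrite('pics/c3.png',np.hstack([cv2.resize(s[180:330,230:380],(400,400)),cv2.resize(t[170:320,130:280],(400,400))]))
E
```

```text
[515.84827281 211.0985122  179.976     ]
t 2.13 p [514.98 212.03 180.11] tooly 103.09 x [-3.e-04  5.e-04 -1.e+00] F [-0.96  0.7   0.29] w 91.11 q [ 21.2  18.4  95.8   0.   65.8 -81.9]
t 2.23 p [514.96 212.23 180.24] tooly 103.13 x [ 1.e-04  4.e-04 -1.e+00] F [ 0.27 -0.29 -0.13] w 91.23 q [ 21.2  18.4  95.8   0.   65.8 -81.9]
(array([ 1.2098e+01, -6.0000e-03, -1.7000e-02]), array([0.0003, 0.    , 0.    ]))
```

View pics/c3.png

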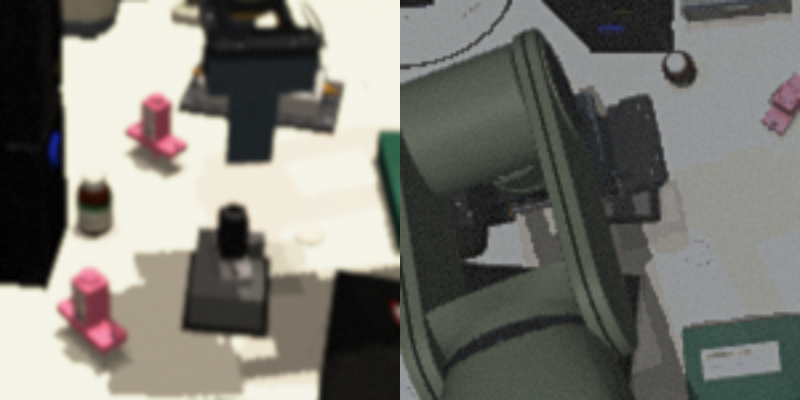

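arm_command(slide=[[3, 0, 0], [6, 0, 0], [8.5, 0, 0], [10.5, 0, 0], [11.6, 0, 0], [12.1, 0, 0], [12.1, 0, 0], [12.1, 0, 0]], turn=[[0, 0, 0], [0, 0, 0], [0, 0, 0], [0, 0, 0], [0, 0, 0], [0, 0, 0], [0, 0, 0], [0, 0, 0]], grip=[0, 0, 0, 0, 0, 0, 0, 0])

```text
time_s: 2.9
ee_pos: [516.0, 211.8, 59.6]
ee_rot: [13.5, 89.9, 26.6]
force: [-0.4, 0.1, 0.6]
gripper_width: 90.9
```

```bash
python3 - <<'E'
from h import *
print(applyrow([12.1,0,0],[0,0,0])[0]);st()
for n in("side","top"):
    p,d=env.grab_frame(n); cv2.imwrite(f"pics/{n}2.png",p[:,:,::-1])
st()
s=cv2.imread('pics/side2.png');t=cv2.imread('pics/top2.png')
cv2.imwrite('pics/c4.png',np.hstack([cv2.resize(s[220:320,270:370],(400,400),interpolation=cv2.INTER_CUBIC),cv2.resize(t[190:290,150:250],(400,400),interpolation=cv2.INTER_CUBIC)]))
E
```

```text
[515.84827281 211.0985122   58.976     ]
t 2.9 p [515.99 211.84  59.61] tooly 103.08 x [ 1.e-03  5.e-04 -1.e+00] F [-0.38  0.07  0.6 ] w 90.93 q [ 21.1  25.4 104.6   0.   49.9 -81.9]
t 3.0 p [516.49 211.7   60.18] tooly 103.05 x [ 0.0023  0.001  -1.    ] F [-0.05  0.82 -0.6 ] w 90.92 q [ 21.1  25.4 104.6   0.   49.9 -81.9]
```

View pics/c4.png

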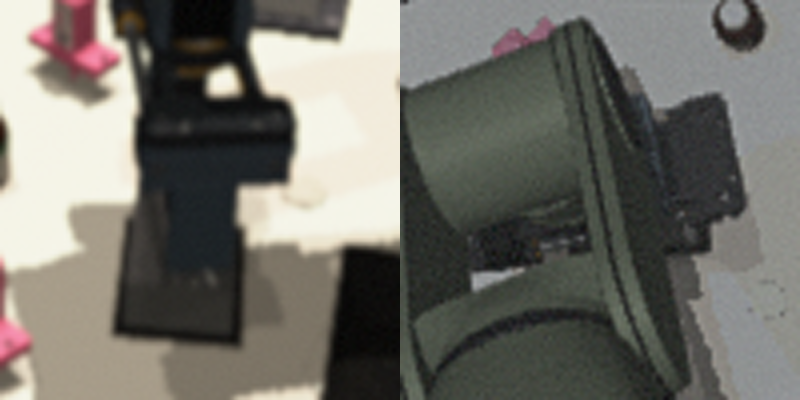

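arm_command(slide=[[0, 0, 0], [0, 0, 0], [0, 0, 0], [0, 0, 0], [0, 0, 0], [0, 0, 0], [0, 0, 0], [0, 0, 0], [0, 0, 0], [0, 0, 0]], turn=[[0, 0, 0], [0, 0, 0], [0, 0, 0], [0, 0, 0], [0, 0, 0], [0, 0, 0], [0, 0, 0], [0, 0, 0], [0, 0, 0], [0, 0, 0]], grip=[120, 160, 180, 200, 215, 230, 240, 250, 255, 255], newtons=40)

```text
time_s: 3.83
ee_pos: [515.8, 211.1, 58.9]
ee_rot: [80.9, 90.0, 93.9]
force: [-0.8, 0.3, 0.6]
gripper_width: 27.3
```

```bash
python3 - <<'E'
from h import *
st()
E
```

```text
t 3.83 p [515.83 211.11  58.92] tooly 103.02 x [-0.e+00  1.e-04 -1.e+00] F [-0.76  0.26  0.62] w 27.31 q [ 21.1  25.5 104.6   0.   49.9 -82. ]
```

arm_command(slide=[[0, 0, 0], [0, 0, 0], [0, 0, 0], [0, 0, 0], [0, 0, 0]], turn=[[0, 0, 0], [0, 0, 0], [0, 0, 0], [0, 0, 0], [0, 0, 0]], grip=[255, 255, 255, 255, 255])

```text
time_s: 4.25
ee_pos: [515.9, 211.2, 58.9]
ee_rot: [41.6, 90.0, 54.6]
force: [-0.2, 1.6, -1.6]
gripper_width: 23.7
```

```bash
python3 - <<'E'
from h import *
st()
E
```

```text
t 4.25 p [515.92 211.24  58.94] tooly 103.02 x [ 2.e-04  3.e-04 -1.e+00] F [-0.2   1.55 -1.61] w 23.71 q [ 21.1  25.5 104.6   0.   49.9 -81.9]
```

arm_command(slide=[[-0.5, 0, 0], [-1.5, 0, 0], [-3, 0, 0], [-5, 0, 0], [-7, 0, 0], [-9, 0, 0], [-9, 0, 0]], turn=[[0, 0, 0], [0, 0, 0], [0, 0, 0], [0, 0, 0], [0, 0, 0], [0, 0, 0], [0, 0, 0]], grip=[255, 255, 255, 255, 255, 255, 255])

```text
time_s: 4.83
ee_pos: [518.2, 211.8, 153.6]
ee_rot: [6.6, 89.5, 19.7]
force: [-0.0, -0.5, -2.1]
gripper_width: 23.8
```

```bash
python3 - <<'E'
from h import *
print(applyrow([-9,0,0],[0,0,0])[0]);st()
p,d=env.grab_frame("side"); cv2.imwrite("pics/side3.png",p[:,:,::-1])
s=p[:,:,::-1]
cv2.imwrite('pics/c5.png',cv2.resize(s[200:320,250:370],(600,600),interpolation=cv2.INTER_CUBIC))
print(need([511,-113,149],84.4))
E
```

```text
[515.84827281 211.0985122  148.976     ]
t 4.83 p [518.19 211.8  153.6 ] tooly 103.02 x [ 0.0081  0.0029 -1.    ] F [-0.   -0.53 -2.1 ] w 23.81 q [ 21.1  19.7  98.   -0.   61.8 -81.9]
(array([-2.0000e-03, -3.1467e+01, -7.7740e+00]), array([0.325, 0.   , 0.   ]))
```

View pics/c5.png

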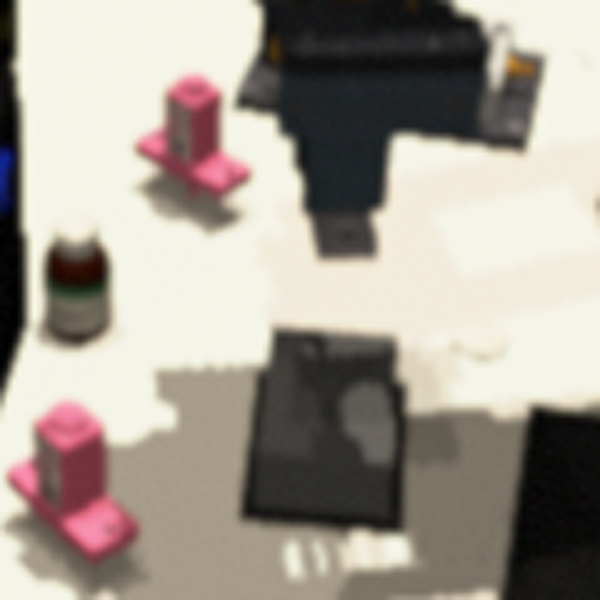

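arm_command(slide=[[0, -3, -0.75], [0, -6.3, -1.55], [0, -9.6, -2.4], [0, -13, -3.2], [0, -16.5, -4.1], [0, -20, -4.95], [0, -23, -5.7], [0, -26, -6.4], [0, -29, -7.2], [0, -30.7, -7.6], [0, -31.5, -7.8], [0, -31.5, -7.8], [0, -31.5, -7.8], [0, -31.5, -7.8], [0, -31.5, -7.8], [0, -31.5, -7.8]], turn=[[0.03, 0, 0], [0.06, 0, 0], [0.1, 0, 0], [0.13, 0, 0], [0.17, 0, 0], [0.2, 0, 0], [0.23, 0, 0], [0.26, 0, 0], [0.29, 0, 0], [0.31, 0, 0], [0.325, 0, 0], [0.325, 0, 0], [0.325, 0, 0], [0.325, 0, 0], [0.325, 0, 0], [0.325, 0, 0]], grip=[255, 255, 255, 255, 255, 255, 255, 255, 255, 255, 255, 255, 255, 255, 255, 255])

```text
time_s: 6.22
ee_pos: [510.8, -112.3, 148.9]
ee_rot: [122.9, 90.0, 117.4]
force: [0.8, -0.6, -2.6]
gripper_width: 23.8
```

```bash
python3 - <<'E'
from h import *
print(applyrow([0,-31.5,-7.8],[.325,0,0])[0]);st()
for n in("side","top"):
    p,d=env.grab_frame(n); cv2.imwrite(f"pics/{n}4.png",p[:,:,::-1])
st()
s=cv2.imread('pics/side4.png');t=cv2.imread('pics/top4.png')
cv2.imwrite('pics/c6.png',np.hstack([cv2.resize(s[140:250,270:380],(400,400),interpolation=cv2.INTER_CUBIC),cv2.resize(t[180:300,260:380],(400,400),interpolation=cv2.INTER_CUBIC)]))
E
```

```text
[ 510.82002814 -113.37601184  148.976     ]
t 6.22 p [ 510.8  -112.26  148.86] tooly 84.5 x [-2.e-04  3.e-04 -1.e+00] F [ 0.83 -0.6  -2.62] w 23.8 q [-13.7  17.1 102.8   0.   60.2 -98.2]
t 6.32 p [ 510.87 -112.61  149.  ] tooly 84.47 x [ 1.e-04  1.e-04 -1.e+00] F [-0.32 -0.96 -2.04] w 23.95 q [-13.7  17.1 102.8   0.   60.2 -98.2]
```

View pics/c6.png

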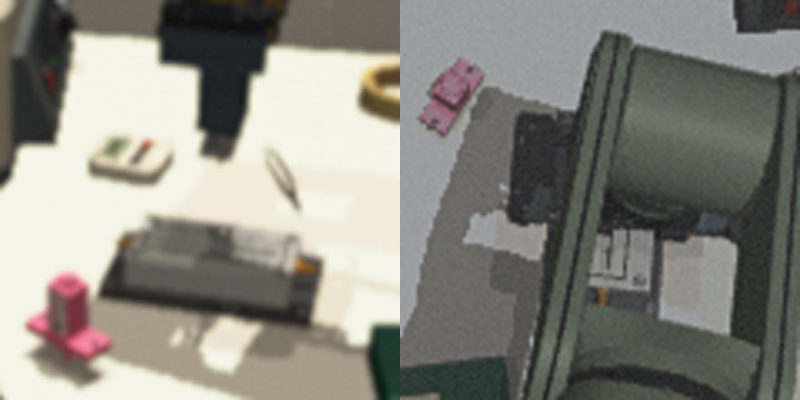

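```bash
python3 - <<'E'
from h import *
s=cv2.imread('pics/side4.png')
u0,v0,w,h,f=290,190,80,50,9
c=cv2.resize(s[v0:v0+h,u0:u0+w],None,fx=f,fy=f,interpolation=cv2.INTER_CUBIC)
c=np.clip(c*1.3,0,255).astype(np.uint8)
def W(p):
    a=np.radians(-5.6);x,y,z=p;return [511+x*np.cos(a)-y*np.sin(a),-113+x*np.sin(a)+y*np.cos(a),z]
def poly(pts,col):
    q=(proj('side',[W(p) for p in pts])-[u0,v0]+.5)*f-.5
    cv2.polylines(c,[q.round().astype(int)],True,col,1)
rect=lambda hx,hy,z:[(-hx,-hy,z),(hx,-hy,z),(hx,hy,z),(-hx,hy,z)]
for T,col in((30,(255,0,0)),(34,(0,0,255))): poly(rect(65,38,T),col)
poly(rect(85,50,9),(0,200,0));poly(rect(50,3.5,34),(0,0,255))
cv2.imwrite('pics/c7.png',c)
E
```

```text
(no output)
```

View pics/c7.png

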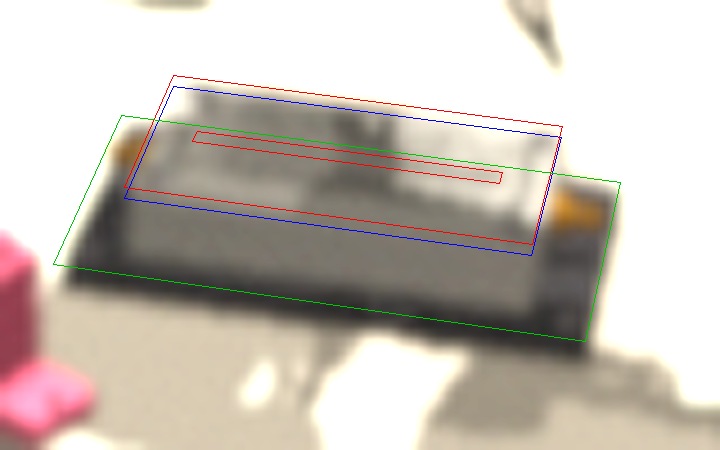

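arm_command(slide=[[2, 0, 0], [4, 0, 0], [5.5, 0, 0], [6.3, 0, 0], [6.7, 0, 0], [6.7, 0, 0], [6.7, 0, 0]], turn=[[0, 0, 0], [0, 0, 0], [0, 0, 0], [0, 0, 0], [0, 0, 0], [0, 0, 0], [0, 0, 0]], grip=[255, 255, 255, 255, 255, 255, 255])

```text
time_s: 6.9
ee_pos: [511.4, -113.4, 82.5]
ee_rot: [-4.9, 89.9, -10.5]
force: [-0.2, -0.3, -2.2]
gripper_width: 23.8
```

```bash
cat >> h.py <<'E'
def favg(k,tag):
    F=[];P=[]
    for i in range(k):
        p,d=env.grab_frame("side");s=env.state();F.append(s['force']);P.append(s['ee_pos'])
    cv2.imwrite(f"pics/{tag}.png",p[:,:,::-1])
    print('F',np.round(np.mean(F,0),2),'sd',np.round(np.std(F,0),2),'P',np.round(np.mean(P,0),2))
    return p[:,:,::-1]
E
python3 - <<'E'
from h import *
print(applyrow([6.7,0,0],[0,0,0])[0]);st()
s=favg(4,'side5');st()
cv2.imwrite('pics/c8.png',cv2.resize(s[170:240,280:370],None,fx=8,fy=8,interpolation=cv2.INTER_CUBIC))
E
```

```text
[ 510.82002814 -113.37601184   81.976     ]
t 6.9 p [ 511.41 -113.43   82.53] tooly 84.41 x [ 1.2e-03 -2.0e-04 -1.0e+00] F [-0.24 -0.25 -2.24] w 23.84 q [-13.8  21.3 107.6   0.   51.  -98.2]
F [ 0.18 -0.51 -2.13] sd [0.24 0.24 0.69] P [ 511.52 -113.51   82.83]
t 7.1 p [ 511.39 -113.51   82.78] tooly 84.4 x [ 1.8e-03 -3.0e-04 -1.0e+00] F [ 0.21 -0.13 -2.15] w 23.63 q [-13.8  21.2 107.7   0.   51.  -98.2]
```

View pics/c8.png

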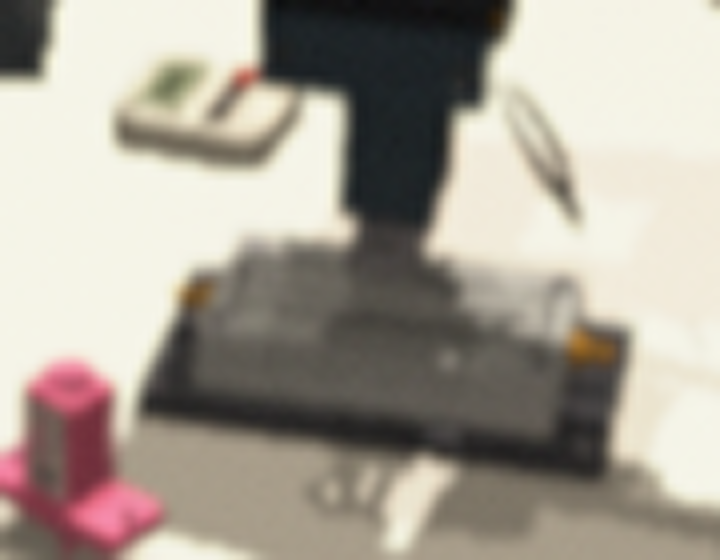

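arm_command(slide=[[0.2, 0, 0], [0.4, 0, 0], [0.6, 0, 0], [0.8, 0, 0], [0.8, 0, 0], [0.8, 0, 0], [0.8, 0, 0]], turn=[[0, 0, 0], [0, 0, 0], [0, 0, 0], [0, 0, 0], [0, 0, 0], [0, 0, 0], [0, 0, 0]], grip=[255, 255, 255, 255, 255, 255, 255])

```text
time_s: 7.68
ee_pos: [510.7, -113.3, 73.8]
ee_rot: [149.5, 90.0, 143.9]
force: [-1.2, 0.5, -2.6]
gripper_width: 23.5
```

```bash
python3 - <<'E'
from h import *
print(applyrow([.8,0,0],[0,0,0])[0]);st()
s=favg(6,'side6')
E
```

```text
[ 510.82002814 -113.37601184   73.976     ]
t 7.68 p [ 510.65 -113.26   73.77] tooly 84.39 x [-5.e-04  4.e-04 -1.e+00] F [-1.24  0.46 -2.63] w 23.53 q [-13.8  21.9 108.3   0.   49.9 -98.2]
F [-0.06  0.5  -2.7 ] sd [0.43 0.57 0.42] P [ 510.72 -113.29   73.89]
```

arm_command(slide=[[0.1, 0, 0], [0.2, 0, 0], [0.3, 0, 0], [0.4, 0, 0], [0.4, 0, 0], [0.4, 0, 0]], turn=[[0, 0, 0], [0, 0, 0], [0, 0, 0], [0, 0, 0], [0, 0, 0], [0, 0, 0]], grip=[255, 255, 255, 255, 255, 255])

```text
time_s: 8.48
ee_pos: [510.9, -113.3, 69.8]
ee_rot: [66.1, 90.0, 60.5]
force: [0.9, 1.5, -3.5]
gripper_width: 23.8
```

```bash
python3 - <<'E'
from h import *
print(applyrow([.4,0,0],[0,0,0])[0]);st()
s=favg(6,'side7')
E
```

```text
[ 510.82002814 -113.37601184   69.976     ]
t 8.48 p [ 510.89 -113.26   69.82] tooly 84.39 x [ 2.e-04  3.e-04 -1.e+00] F [ 0.93  1.47 -3.49] w 23.77 q [-13.8  22.2 108.5   0.   49.3 -98.2]
F [ 0.64  1.65 -2.68] sd [0.56 0.74 0.28] P [ 510.88 -113.31   69.86]
```

arm_command(slide=[[0, 0.04, 0], [0, 0.08, 0], [0, 0.08, 0], [0, 0.08, 0]], turn=[[0, 0, 0], [0, 0, 0], [0, 0, 0], [0, 0, 0]], grip=[255, 255, 255, 255])

```text
time_s: 9.12
ee_pos: [510.8, -112.8, 69.9]
ee_rot: [-116.7, 90.0, -122.3]
force: [-1.3, 0.2, -3.1]
gripper_width: 23.9
```

```bash
python3 - <<'E'
from h import *
print(applyrow([0,.08,0],[0,0,0])[0]);st()
s=favg(8,'side8')
E
```

```text
[ 510.89811069 -112.57983152   69.976     ]
t 9.12 p [ 510.76 -112.77   69.95] tooly 84.41 x [-2.e-04 -3.e-04 -1.e+00] F [-1.3   0.2  -3.08] w 23.87 q [-13.7  22.1 108.5  -0.   49.3 -98.1]
F [ 0.03 -0.05 -1.93] sd [0.55 0.54 0.71] P [ 510.83 -112.67   69.94]
```

arm_command(slide=[[0.1, 0.06, 0], [0.2, 0.06, 0], [0.3, 0.06, 0], [0.4, 0.06, 0], [0.5, 0.06, 0], [0.6, 0.06, 0], [0.6, 0.06, 0], [0.6, 0.06, 0]], turn=[[0, 0, 0], [0, 0, 0], [0, 0, 0], [0, 0, 0], [0, 0, 0], [0, 0, 0], [0, 0, 0], [0, 0, 0]], grip=[255, 255, 255, 255, 255, 255, 255, 255])

```text
time_s: 10.18
ee_pos: [510.9, -112.0, 64.0]
ee_rot: [44.3, 90.0, 38.7]
force: [0.1, -0.6, -0.1]
gripper_width: 23.7
```

```bash
python3 - <<'E'
from h import *
print(applyrow([.6,.06,0],[0,0,0])[0]);st()
s=favg(6,'side9')
E
```

```text
[ 510.95667261 -111.98269627   63.976     ]
t 10.18 p [ 510.95 -111.99   64.04] tooly 84.4 x [ 1.e-04  1.e-04 -1.e+00] F [ 0.09 -0.59 -0.07] w 23.73 q [-13.6  22.6 108.9   0.   48.5 -98. ]
F [-0.71  0.36 -0.1 ] sd [0.38 0.42 0.32] P [ 510.95 -111.99   64.02]
```

arm_command(slide=[[0.1, 0, 0], [0.2, 0, 0], [0.3, 0, 0], [0.4, 0, 0], [0.4, 0, 0]], turn=[[0, 0, 0], [0, 0, 0], [0, 0, 0], [0, 0, 0], [0, 0, 0]], grip=[255, 255, 255, 255, 255])

```text
time_s: 10.9
ee_pos: [511.0, -112.0, 59.8]
ee_rot: [72.3, 90.0, 66.7]
force: [-0.2, -0.3, 2.3]
gripper_width: 23.4
```

```bash
python3 - <<'E'
from h import *
print(applyrow([.4,0,0],[0,0,0])[0]);st()
s=favg(4,'side10')
E
```

```text
[ 510.95667261 -111.98269627   59.976     ]
t 10.9 p [ 510.98 -112.     59.81] tooly 84.4 x [ 0.e+00  1.e-04 -1.e+00] F [-0.25 -0.35  2.32] w 23.41 q [-13.6  22.9 109.2   0.   47.9 -98. ]
F [-0.6  -0.16  1.29] sd [0.6  0.68 0.42] P [ 510.95 -111.98   59.9 ]
```

arm_command(slide=[[0.05, 0, 0], [0.1, 0, 0], [0.1, 0, 0], [0.1, 0, 0]], turn=[[0, 0, 0], [0, 0, 0], [0, 0, 0], [0, 0, 0]], grip=[255, 255, 255, 255])

```text
time_s: 11.43
ee_pos: [511.0, -112.0, 58.9]
ee_rot: [58.6, 90.0, 53.0]
force: [-1.0, 0.7, 1.7]
gripper_width: 23.9
```

arm_command(slide=[[0.03, 0, 0], [0.05, 0, 0], [0.05, 0, 0], [0.05, 0, 0]], turn=[[0, 0, 0], [0, 0, 0], [0, 0, 0], [0, 0, 0]], grip=[255, 255, 255, 255])

```text
time_s: 11.77
ee_pos: [511.0, -112.0, 58.5]
ee_rot: [29.4, 90.0, 23.8]
force: [-0.0, 0.6, 2.0]
gripper_width: 23.8
```

arm_command(slide=[[0.03, 0, 0], [0.05, 0, 0], [0.05, 0, 0], [0.05, 0, 0]], turn=[[0, 0, 0], [0, 0, 0], [0, 0, 0], [0, 0, 0]], grip=[255, 255, 255, 255])

```text
time_s: 12.1
ee_pos: [511.0, -112.0, 57.9]
ee_rot: [71.9, 90.0, 66.3]
force: [-1.1, 0.0, 2.0]
gripper_width: 24.0
```

arm_command(slide=[[0.03, 0, 0], [0.05, 0, 0], [0.05, 0, 0], [0.05, 0, 0]], turn=[[0, 0, 0], [0, 0, 0], [0, 0, 0], [0, 0, 0]], grip=[255, 255, 255, 255])

```text
time_s: 12.43
ee_pos: [511.0, -112.0, 57.4]
ee_rot: [42.0, 90.0, 36.4]
force: [-0.5, -0.0, 1.4]
gripper_width: 24.1
```

arm_command(slide=[[0.02, 0, 0], [0.03, 0, 0], [0.03, 0, 0], [0.03, 0, 0]], turn=[[0, 0, 0], [0, 0, 0], [0, 0, 0], [0, 0, 0]], grip=[255, 255, 255, 255])

```text
time_s: 12.77
ee_pos: [510.9, -112.0, 57.2]
ee_rot: [38.1, 90.0, 32.5]
force: [-1.2, 0.1, 2.6]
gripper_width: 23.8
```

arm_command(slide=[[0.02, 0, 0], [0.03, 0, 0], [0.03, 0, 0], [0.03, 0, 0]], turn=[[0, 0, 0], [0, 0, 0], [0, 0, 0], [0, 0, 0]], grip=[255, 255, 255, 255])

```text
time_s: 13.1
ee_pos: [511.0, -112.0, 57.2]
ee_rot: [9.4, 90.0, 3.8]
force: [-1.4, 1.0, 6.1]
gripper_width: 23.6
```

arm_command(slide=[[0.02, 0, 0], [0.03, 0, 0], [0.03, 0, 0], [0.03, 0, 0]], turn=[[0, 0, 0], [0, 0, 0], [0, 0, 0], [0, 0, 0]], grip=[255, 255, 255, 255])

```text
time_s: 13.43
ee_pos: [511.0, -112.0, 57.2]
ee_rot: [4.8, 90.0, -0.8]
force: [-2.4, 0.6, 7.8]
gripper_width: 23.4
```

arm_command(slide=[[0.02, 0, 0], [0.03, 0, 0], [0.03, 0, 0], [0.03, 0, 0]], turn=[[0, 0, 0], [0, 0, 0], [0, 0, 0], [0, 0, 0]], grip=[255, 255, 255, 255])

```text
time_s: 13.77
ee_pos: [511.0, -112.0, 57.2]
ee_rot: [3.0, 90.0, -2.6]
force: [-3.1, 2.1, 10.0]
gripper_width: 23.7
```

arm_command(slide=[[0, 0, 0], [0, 0, 0], [0, 0, 0], [0, 0, 0], [0, 0, 0], [0, 0, 0], [0, 0, 0], [0, 0, 0], [0, 0, 0], [0, 0, 0], [0, 0, 0], [0, 0, 0], [0, 0, 0], [0, 0, 0]], turn=[[0, 0, 0], [0, 0, 0], [0, 0, 0], [0, 0, 0], [0, 0, 0], [0, 0, 0], [0, 0, 0], [0, 0, 0], [0, 0, 0], [0, 0, 0], [0, 0, 0], [0, 0, 0], [0, 0, 0], [0, 0, 0]], grip=[255, 255, 255, 255, 255, 255, 255, 255, 255, 255, 255, 255, 255, 255])

```text
time_s: 14.93
ee_pos: [511.0, -112.0, 57.2]
ee_rot: [3.0, 90.0, -2.6]
force: [-3.9, 0.7, 9.7]
gripper_width: 23.8
```

```bash
python3 - <<'E'
from h import *
applyrow([.1,0,0],[0,0,0]);applyrow([.05,0,0],[0,0,0]);applyrow([.05,0,0],[0,0,0]);applyrow([.05,0,0],[0,0,0])
for i in range(4): p=applyrow([.03,0,0],[0,0,0])[0]
print(p);st()
s=favg(8,'side11');print(env.state()['torque'])
cv2.imwrite('pics/c9.png',cv2.resize(s[170:240,280:370],None,fx=8,fy=8,interpolation=cv2.INTER_CUBIC))
E
```

```text
[ 510.95667261 -111.98269627   56.276     ]
t 14.93 p [ 510.96 -111.98   57.2 ] tooly 84.4 x [ 4.e-04 -0.e+00 -1.e+00] F [-3.85  0.69  9.65] w 23.83 q [-13.6  23.1 109.3   0.   47.6 -98. ]
F [-2.94  1.26 10.2 ] sd [0.29 0.39 0.38] P [ 510.98 -112.     57.2 ]
[ 0.1852432   0.52238908 -0.04502191]
```

View pics/c9.png

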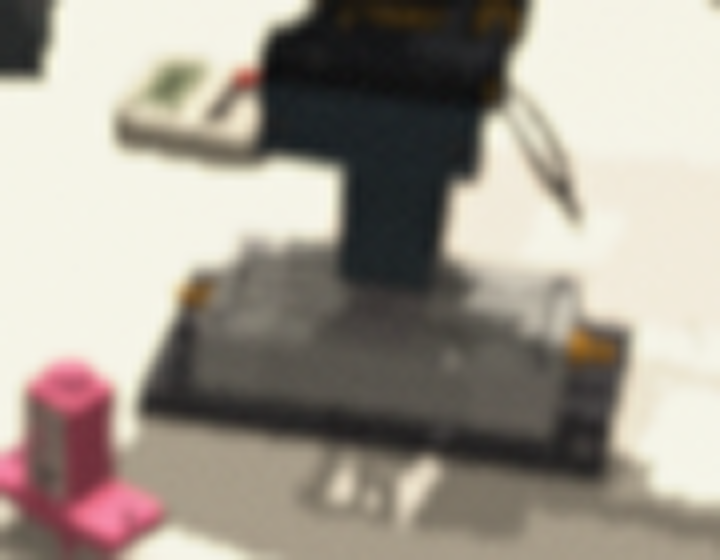

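arm_command(slide=[[-0.2, 0, 0], [-0.6, 0, 0], [-1.2, 0, 0], [-2, 0, 0], [-3, 0, 0], [-5, 0, 0], [-7, 0, 0], [-9, 0, 0], [-9.2, 0, 0], [-9.2, 0, 0]], turn=[[0, 0, 0], [0, 0, 0], [0, 0, 0], [0, 0, 0], [0, 0, 0], [0, 0, 0], [0, 0, 0], [0, 0, 0], [0, 0, 0], [0, 0, 0]], grip=[255, 255, 255, 255, 255, 255, 255, 255, 255, 255])

```text
time_s: 16.17
ee_pos: [511.6, -112.2, 149.5]
ee_rot: [-7.2, 89.8, -12.8]
force: [-0.4, -0.0, -2.9]
gripper_width: 23.7
```

```bash
python3 - <<'E'
from h import *
print(applyrow([-9.2,0,0],[0,0,0])[0]);st()
s=favg(2,'side12')
print(need([515.85,211.1,149],103.02))
cv2.imwrite('pics/c10.png',cv2.resize(s[130:230,270:370],None,fx=6,fy=6,interpolation=cv2.INTER_CUBIC))
E
```

```text
[ 510.95667261 -111.98269627  148.276     ]
t 16.17 p [ 511.63 -112.19  149.49] tooly 84.4 x [ 3.e-03 -7.e-04 -1.e+00] F [-0.39 -0.   -2.86] w 23.68 q [-13.6  17.  102.8   0.   60.  -98. ]
F [-0.11 -0.09 -2.45] sd [0.07 0.89 0.2 ] P [ 510.38 -111.87  147.76]
(array([-0.072, 32.202, -2.666]), array([-0.325,  0.   ,  0.   ]))
```

View pics/c10.png

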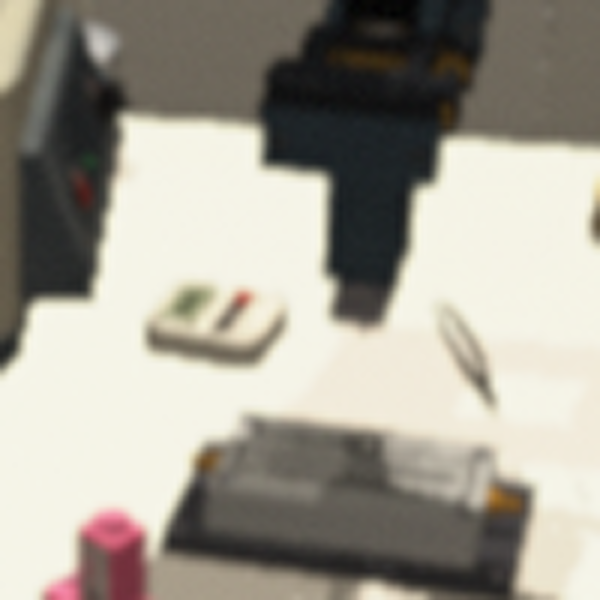

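Gauge is still held (foot below the fingers at about (360,300) in the crop). Carrying it back to the stand.

arm_command(slide=[[0, 3, -0.25], [0, 6.3, -0.5], [0, 9.6, -0.8], [0, 13, -1.1], [0, 16.5, -1.4], [0, 20, -1.65], [0, 23, -1.9], [-0.07, 26, -2.15], [-0.07, 29, -2.4], [-0.07, 31.4, -2.6], [-0.07, 32.2, -2.67], [-0.07, 32.2, -2.67], [-0.07, 32.2, -2.67], [-0.07, 32.2, -2.67], [-0.07, 32.2, -2.67], [-0.07, 32.2, -2.67], [-0.07, 32.2, -2.67]], turn=[[-0.03, 0, 0], [-0.06, 0, 0], [-0.1, 0, 0], [-0.13, 0, 0], [-0.17, 0, 0], [-0.2, 0, 0], [-0.23, 0, 0], [-0.26, 0, 0], [-0.29, 0, 0], [-0.31, 0, 0], [-0.325, 0, 0], [-0.325, 0, 0], [-0.325, 0, 0], [-0.325, 0, 0], [-0.325, 0, 0], [-0.325, 0, 0], [-0.325, 0, 0]], grip=[255, 255, 255, 255, 255, 255, 255, 255, 255, 255, 255, 255, 255, 255, 255, 255, 255])

```text
time_s: 17.68
ee_pos: [515.9, 210.2, 149.0]
ee_rot: [-9.1, 90.0, 3.8]
force: [0.4, -0.1, -1.5]
gripper_width: 23.9
```

```bash
python3 - <<'E'
from h import *
print(applyrow([-.07,32.2,-2.67],[-.325,0,0])[0]);st()
s=favg(4,'side13');print(need([515.85,211.1,76],103.02))
cv2.imwrite('pics/c11.png',cv2.resize(s[200:320,250:370],None,fx=5,fy=5,interpolation=cv2.INTER_CUBIC))
E
```

```text
[515.81238045 211.08589103 148.976     ]
t 17.68 p [515.89 210.19 149.04] tooly 102.94 x [ 0.  0. -1.] F [ 0.4  -0.12 -1.54] w 23.86 q [ 21.   19.9  98.4  -0.   61.7 -82. ]
F [-0.33 -0.03 -2.18] sd [0.66 0.37 0.51] P [515.88 210.58 149.06]
(array([7.298e+00, 1.000e-03, 4.000e-03]), array([-0.,  0.,  0.]))
```

View pics/c11.png

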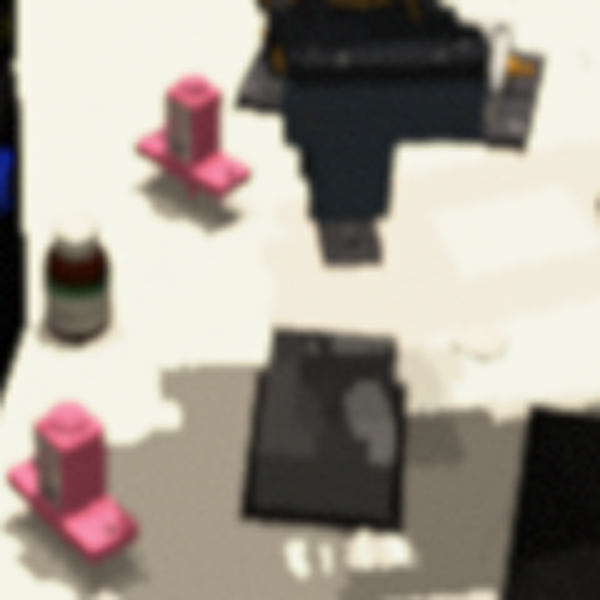

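arm_command(slide=[[2, 0, 0], [4, 0, 0], [5.5, 0, 0], [6.3, 0, 0], [6.8, 0, 0], [7.2, 0, 0], [7.3, 0, 0], [7.3, 0, 0], [7.3, 0, 0]], turn=[[0, 0, 0], [0, 0, 0], [0, 0, 0], [0, 0, 0], [0, 0, 0], [0, 0, 0], [0, 0, 0], [0, 0, 0], [0, 0, 0]], grip=[255, 255, 255, 255, 255, 255, 255, 255, 255])

```text
time_s: 18.63
ee_pos: [516.3, 211.3, 76.7]
ee_rot: [10.2, 89.9, 23.2]
force: [0.7, 0.2, -1.3]
gripper_width: 24.0
```

```bash
python3 - <<'E'
from h import *
print(applyrow([7.3,0,0],[0,0,0])[0]);st()
s=favg(5,'side14')
cv2.imwrite('pics/c12.png',cv2.resize(s[220:320,270:370],None,fx=6,fy=6,interpolation=cv2.INTER_CUBIC))
E
```

```text
[515.81238045 211.08589103  75.976     ]
t 18.63 p [516.32 211.27  76.66] tooly 103.02 x [ 1.4e-03  6.0e-04 -1.0e+00] F [ 0.73  0.23 -1.27] w 23.98 q [ 21.1  24.3 103.5   0.   52.1 -81.9]
F [ 0.07 -0.2  -2.46] sd [0.54 0.38 0.39] P [516.16 211.22  76.54]
```

View pics/c12.png

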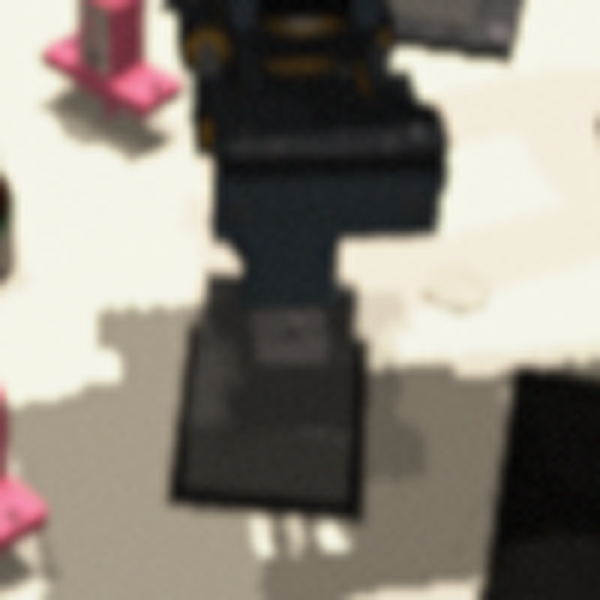

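arm_command(slide=[[0.2, 0, 0], [0.4, 0, 0], [0.4, 0, 0], [0.4, 0, 0]], turn=[[0, 0, 0], [0, 0, 0], [0, 0, 0], [0, 0, 0]], grip=[255, 255, 255, 255])

```text
time_s: 19.22
ee_pos: [515.6, 211.0, 71.7]
ee_rot: [-178.9, 90.0, -165.9]
force: [-0.9, -0.4, -2.1]
gripper_width: 23.9
```

```bash
python3 - <<'E'
from h import *
print(applyrow([.4,0,0],[0,0,0])[0]);st()
s=favg(4,'side15')
E
```

```text
[515.81238045 211.08589103  71.976     ]
t 19.22 p [515.63 211.02  71.7 ] tooly 103.02 x [-5.e-04 -1.e-04 -1.e+00] F [-0.93 -0.41 -2.09] w 23.89 q [ 21.1  24.6 103.9   0.   51.6 -81.9]
F [-0.01 -0.18 -2.16] sd [0.29 0.42 0.58] P [515.81 211.09  71.91]
```

In the well, no contact. Lower to about 1 mm above the stand.

arm_command(slide=[[0.3, 0, 0], [0.6, 0, 0], [0.9, 0, 0], [1.1, 0, 0], [1.2, 0, 0], [1.2, 0, 0], [1.2, 0, 0], [1.2, 0, 0]], turn=[[0, 0, 0], [0, 0, 0], [0, 0, 0], [0, 0, 0], [0, 0, 0], [0, 0, 0], [0, 0, 0], [0, 0, 0]], grip=[255, 255, 255, 255, 255, 255, 255, 255])

```text
time_s: 20.08
ee_pos: [515.9, 211.1, 60.0]
ee_rot: [22.1, 90.0, 35.1]
force: [-0.4, 0.3, -2.1]
gripper_width: 23.9
```

arm_command(slide=[[0.03, 0, 0], [0.06, 0, 0], [0.06, 0, 0], [0.06, 0, 0]], turn=[[0, 0, 0], [0, 0, 0], [0, 0, 0], [0, 0, 0]], grip=[255, 255, 255, 255])

```text
time_s: 20.42
ee_pos: [515.8, 211.1, 59.4]
ee_rot: [45.7, 90.0, 58.7]
force: [0.3, -0.1, -1.8]
gripper_width: 24.0
```

arm_command(slide=[[0.02, 0, 0], [0.04, 0, 0], [0.04, 0, 0], [0.04, 0, 0]], turn=[[0, 0, 0], [0, 0, 0], [0, 0, 0], [0, 0, 0]], grip=[255, 255, 255, 255])

```text
time_s: 20.75
ee_pos: [515.8, 211.1, 59.0]
ee_rot: [36.4, 90.0, 49.4]
force: [0.2, -0.2, -2.7]
gripper_width: 24.0
```

arm_command(slide=[[0.03, 0, 0], [0.03, 0, 0], [0.03, 0, 0], [0.03, 0, 0]], turn=[[0, 0, 0], [0, 0, 0], [0, 0, 0], [0, 0, 0]], grip=[255, 255, 255, 255])

```text
time_s: 21.08
ee_pos: [515.8, 211.1, 59.0]
ee_rot: [18.2, 90.0, 31.2]
force: [-1.8, -1.0, 1.6]
gripper_width: 24.0
```

arm_command(slide=[[0.03, 0, 0], [0.03, 0, 0], [0.03, 0, 0], [0.03, 0, 0]], turn=[[0, 0, 0], [0, 0, 0], [0, 0, 0], [0, 0, 0]], grip=[255, 255, 255, 255])

```text
time_s: 21.42
ee_pos: [515.8, 211.1, 58.9]
ee_rot: [13.0, 90.0, 26.1]
force: [-2.5, -0.5, 5.3]
gripper_width: 23.6
```

arm_command(slide=[[-0.02, 0, 0], [-0.02, 0, 0], [-0.02, 0, 0], [-0.02, 0, 0], [-0.02, 0, 0], [-0.02, 0, 0], [-0.02, 0, 0], [-0.02, 0, 0], [-0.02, 0, 0], [-0.02, 0, 0]], turn=[[0, 0, 0], [0, 0, 0], [0, 0, 0], [0, 0, 0], [0, 0, 0], [0, 0, 0], [0, 0, 0], [0, 0, 0], [0, 0, 0], [0, 0, 0]], grip=[200, 180, 150, 120, 80, 40, 0, 0, 0, 0])

```text
time_s: 22.25
ee_pos: [515.8, 211.1, 58.5]
ee_rot: [61.2, 90.0, 74.2]
force: [-0.6, 0.2, 0.8]
gripper_width: 77.2
```

arm_command(slide=[[-1, 0, 0], [-3, 0, 0], [-6, 0, 0], [-9, 0, 0], [-12, 0, 0], [-12, 0, 0], [-12, -6, -4], [-12, -10, -8], [-12, -14, -12], [-12, -18, -14], [-12, -22, -14], [-12, -24, -14], [-12, -24, -14], [-12, -24, -14]], turn=[[0, 0, 0], [0, 0, 0], [0, 0, 0], [0, 0, 0], [0, 0, 0], [0, 0, 0], [0, 0, 0], [0, 0, 0], [0, 0, 0], [0, 0, 0], [0, 0, 0], [0, 0, 0], [0, 0, 0], [0, 0, 0]], grip=[0, 0, 0, 0, 0, 0, 0, 0, 0, 0, 0, 0, 0, 0])

```text
time_s: 23.42
ee_pos: [433.0, -58.9, 179.2]
ee_rot: [-77.3, 89.8, -64.5]
force: [0.8, 1.3, 0.5]
gripper_width: 91.2
```

```bash
python3 - <<'E'
from h import *
st()
for n in("side","top"):
    p,d=env.grab_frame(n); cv2.imwrite(f"pics/{n}16.png",p[:,:,::-1])
st()
s=cv2.imread('pics/side16.png');t=cv2.imread('pics/top16.png')
o,_,_=ortho('top',t,36,505,203,50,50,0.5)
cv2.imwrite('pics/c13.png',np.hstack([cv2.resize(s[230:320,275:365],(400,400),interpolation=cv2.INTER_CUBIC),cv2.resize(np.clip(o*1.7,0,255).astype(np.uint8),(400,400))]))
E
```

```text
t 23.42 p [432.97 -58.92 179.2 ] tooly 102.71 x [ 0.0012 -0.0025 -1.    ] F [0.78 1.35 0.52] w 91.18 q [-9.200e+00  7.900e+00  1.104e+02 -1.000e-01  6.160e+01 -1.118e+02]
t 23.52 p [433.32 -55.14 178.91] tooly 102.83 x [ 6.e-04  5.e-04 -1.e+00] F [0.52 0.36 0.53] w 90.75 q [  -8.8    7.9  110.4    0.    61.7 -111.6]
```

View pics/c13.png

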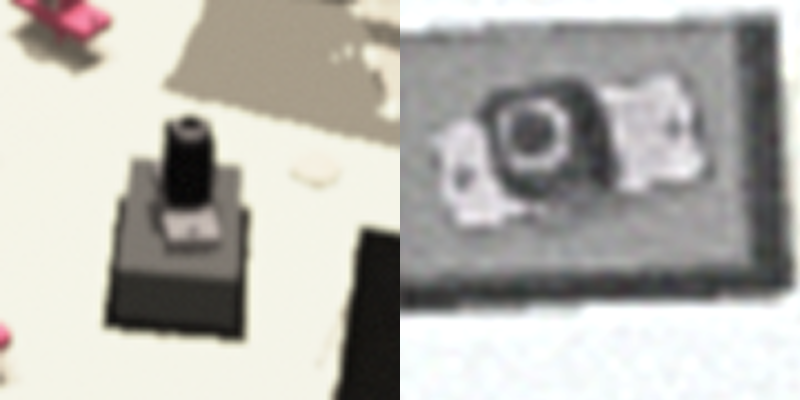

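View pics/top16.png

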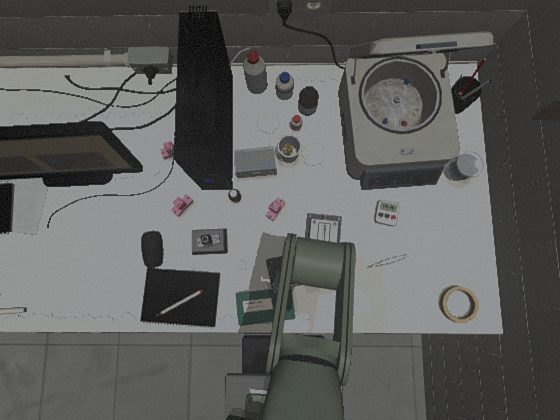

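arm_command(slide=[[0, 0, 0], [0, 0, 0], [0, 0, 0], [0, 0, 0]], turn=[[0, 0, 0], [0, 0, 0], [0, 0, 0], [0, 0, 0]], grip=[0, 0, 0, 0])

```text
time_s: 23.85
ee_pos: [433.6, -53.3, 178.5]
ee_rot: [112.6, 90.0, 125.8]
force: [0.2, 0.2, -0.0]
gripper_width: 91.1
```

```bash
python3 - <<'E'
from h import *
st();print(env.job_done());st()
E
```

```text
t 23.85 p [433.55 -53.3  178.5 ] tooly 103.13 x [-1.e-04  2.e-04 -1.e+00] F [ 0.18  0.19 -0.02] w 91.13 q [  -8.5    7.9  110.4    0.    61.6 -111.7]
the job is handed in; nothing more can be done
None
the job is handed in; nothing more can be done
```

I measured the channel with the gauge, stood the gauge back in its stand, and handed the job in at about 24 s. No verdict was reported.

- **Finding the channel:** I gripped the barrel across its ±y flats and lowered the gauge over the middle of the channel. A small sideways force showed the probe touching the -y wall, so I shifted 1.4 mm towards +y.
- **Pressing:** The spring force then followed the probe as expected once it reached the channel floor, and the foot met the face with the TCP at 57.2 mm. That puts the block's top at about 34.2 mm and the channel at roughly 11 mm deep. I held it there for over 1 s with about 8 N on the foot, estimated from the wrist force.
- **Putting it back:** The gauge went back to the pose it was picked up from. The probe met nothing on its way into the well. The foot landed at the original height, with roughly 7 N more on the wrist, and I released it there.

**Last checks:** The side and top pictures show the gauge upright and centred on its stand. The bottle, timer and tweezers look unmoved, and the gripper is clear at zero force. I did not read the pointer in the pictures; from the depth it should stand near 30 mm. The block's position from the top camera was about 1 mm off in y, which the wall contact corrected.

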